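# Put the seasonings back in the caddy

## Robot

A 6-joint arm with a two-finger parallel gripper is mounted at the origin on a cart in front of the work surface, level with it; the furniture and walls round the work are solid. World frame = base frame: x ahead of the robot, y to its left, z up, the work surface at z = 0. Lengths are in m, angles in degrees, forces in N, time in s.
With the tool pointing down it reaches from about 0.375 to 0.9 m from the base axis. Payload 3.1 kg.
Tool frame: the origin (TCP) lies on the centre line of the jaws, within the pads' length; the fingertips stand 17 mm ahead of it and the grasp point (between the pads) lies 2 mm behind it; z points along the fingers, y is the line along which they close (so a half turn about z gives the same grasp; the last joint's range is limited). The gripper opens to 87 mm and grips with 3 to 60 N. Pads are 19 mm wide; open, the fingers measure 117 mm over their backs; the gripper's body (75 mm by 190 mm) begins 51 mm behind the grasp point.
Start: joints at [-73.711, 30.224, 82.088, -0, 67.689, -10.227], TCP at [0.279, -0.559, 0.24] pointing down, gripper open.
Joint ranges: [-176.69, 176.69], [-43.24, 126.21], [12.49, 139.97], [-82, 262], [0, 151.66], [-163.58, 163.58]. Speed limits (degrees/s): [159.86, 159.86, 180, 180, 180, 180].

## Interface

Orientations are given as a 3x3 rotation matrix whose columns are the frame's x, y, z axes.
In Python, from rig import bot, imaging, finder gives the robot as it stands. The module is installed in compiled form; this text tells all that it offers.
- The arm moves only by the tool play_rows, never from a script. Its argument "motion" is a list that holds one entry, the list of rows, each a list of 6 numbers: the shift along the tool's x, y, z in m, then the turn, a rotation vector about the tool's x, y, z in degrees. In form: [[[dx, dy, dz, wx, wy, wz], ...]]. A call has 1 to 8 rows; each row is the pose to reach, as a shift and turn from the pose commanded when the call began, along the tool's axes at that moment; what a row does not reach only later rows make up. A row lasts 1/12 s, in which the tool goes at most 41.7 mm and 7.16 degrees, less where a joint would pass 70% of its speed; a pose out of reach is approached as far as the arm can. A call with a gripper value outside its range is refused whole. "fingers" is the finger opening in m, from 0 to 0.087, set as the call begins (left out, the last holds). The fingers move at their own pace and stop on an object; the grip force is fixed at half the most. Time passes only in rows, so rows that repeat a pose let the fingers close. It gives the time, the measured TCP pose, the force, the opening and the grip force at its end, in the units of the state.
- bot.read_state(): the state, without advancing time (a new reading comes with each control period).
- imaging.capture(name): name is "side" or "top" or "wrist"; returns a dict with "frame" (400x640x3 uint8, red, green, blue), "camera_matrix" (3x3 intrinsics, pixels), "R" (3x3) and "t" (3): a world point X has camera coordinates R X + t. Camera axes: x right, y down, z forward; pixel columns grow to the right and rows downward; lengths in m; the calibration is good to about 2 mm. The wrist camera is an equidistant fisheye: a pixel r from the principal point sees the ray r / f radians off the axis. A picture is of the moment at which its call begins. There is no depth.
- bot.hand_in(): hands the job in; it is judged then, once.
Trained networks look in the newest picture that a camera, given by its name, has taken for a name from the list of things; names that differ only in an ending like _2 or _b are one class to them, and where a whole thing is asked for, a point or a joint stands for the part that bears it (a point fixed in the world has none). Each returns a list of dicts, best first, with "confidence" (0 to 1); they miss things now and then, are a little off and sometimes report something else, mostly with a low value. They report only what shows in the picture. A call takes as long as a camera call. They do not tell look-alikes from the thing itself.
- finder.recognise(camera, name): "at" ([x, y, z] in m, in world coordinates, good to about 4 mm: the middle of the surface that is visible of it).
- finder.outline_of(camera, name): "pixels" (400x640 bool, what is visible of it).
The state is a dict: "time_s": time; "joint_positions": joint angles; "qvel": joint speeds; "tau": joint torques, N m; "position": TCP position; "tcp_rot": TCP orientation; "force": force on the tool from outside, world axes, zero at the start; "moment": the same for the moment, N m; "opening": opening from 0.0 (shut) to 1.0 (fully open); "grasp_force": force on a finger pad.
Only numpy, scipy, OpenCV 4.12 (cv2) and the standard library are available. Lean on these libraries where they do the work, as an engineer would, in place of code of your own. Each camera call takes 0.05 s, during which the arm holds its last target. There are 200 camera calls.

## Task

Put the two tall spice jars, the salt shaker and the small food tin back into the wooden caddy, each standing upright and fully down in its well: first the two spice jars in the back row beside the steel rail (either way round), and only then, in the front row, the tin in the one wide well and the salt shaker in the narrow well next to it. Leave the drinking glass and the garlic where they are.

Things in the scene. Friction and masses are not known exactly. Their poses are not given: they have to be found in the camera images.
- caddy: Wooden block, fixed, 156 (x) x 172 (y) x 24 mm, four round wells, floors 5 mm above the worktop. Origin: centre of underside; x to the back row and its steel rail (at x 73, top 49 mm high), y along the rows. Wells (x, y, mm): back (38, 45), (38, -45), 58 wide; front: wide one (-38, 45), 72 wide; narrow one (-38, -45), 58 wide. A tall fridge stands close to the right of the work.
- jar_a: Tall spice jar with a red cap, 45 mm diameter, 106 mm high. Stands upright; origin at the centre of its underside, z up along its axis. Loose, round, take it from above by its sides.
- jar_b: Tall spice jar with a dark cap, 44 mm diameter, 105 mm high. Stands upright; origin at the centre of its underside, z up along its axis. Loose, round, take it from above by its sides.
- shaker: Salt shaker of clear glass with a narrower grey metal top, 44 mm diameter at the foot, waisted towards the top (34 mm), 90 mm high. Stands upright; origin at the centre of its underside, z up along its axis. Loose, round, take it from above by its sides.
- tin: Small food tin, a plain cylinder of 57 mm diameter, 72 mm high. Stands upright; origin at the centre of its underside, z up along its axis. Loose, round, take it from above by its sides.
- glass: Small empty drinking glass, 48 mm diameter at the rim, 58 mm high, open at the top; origin at the centre of its underside. It is to stay where it stands.
- garlic: Garlic bulb, 60 mm across, 59 mm high; origin at its underside. It is to stay where it lies.
Things that resemble listed ones, but are neither listed nor needed, are in the scene too. Leave any turquoise look-alike of the shaker alone.

How it is judged:
By the outcome, as a careful person would: the job done as asked, in the order asked, and still so for the second after the job is handed in, with the robot touching nothing.
It also fails if it takes over 112 s, if anything falls off the work surface, if the arm or the gripper's body presses on something with over 40 N, if the wrist force passes 120 N, or if a joint passes its speed limit or range.

## Working session

There is one attempt and no reset: what is moved stays moved. The work goes in short steps, Python scripts to look and compute and a tool call to move; the robot and the scene stay as the last step left them, time stands still between calls to the robot, and variables do not carry over. Pictures are saved under pics/ and viewed, at most 15 in all, crops included, and the job is handed in when it is done.

Besides the shell and the picture viewer there is one more tool, called after "Call:" in YAML: its name, and indented under it one key for each argument. play_rows: Moves the arm, as the interface text tells. Its arguments: {"type":"object","properties":{"motion":{"type":"array"},"fingers":{"type":"number"}},"required":["motion"]}

```bash
mkdir -p pics; python3 - <<'E'
from rig import bot, imaging, finder
import cv2, numpy as np
for c in ("top","side"):
    d=imaging.capture(c); cv2.imwrite(f"pics/{c}0.png",d["frame"][...,::-1])
    print(c,np.round(d["camera_matrix"],1).tolist(),np.round(d["R"],3).tolist(),np.round(d["t"],3).tolist())
    for n in ("caddy","jar_a","jar_b","shaker","tin","glass","garlic"):
        print(n,[(np.round(r["at"],3).tolist(),round(r["confidence"],2)) for r in finder.recognise(c,n)][:4])
s=bot.read_state();print(s)
E
```

```text
top [[410.3, 0.0, 318.2], [0.0, 410.3, 201.3], [0.0, 0.0, 1.0]] [[-0.024, -0.999, -0.025], [-0.99, 0.028, -0.137], [0.137, 0.021, -0.99]] [0.236, 0.525, 0.81]
caddy [([0.433, 0.281, 0.023], 0.67)]
jar_a [([0.604, 0.329, 0.104], 0.82), ([0.644, 0.241, 0.107], 0.62)]
jar_b [([0.604, 0.329, 0.104], 0.82), ([0.644, 0.241, 0.107], 0.62)]
shaker [([0.367, 0.102, 0.078], 0.94), ([0.432, 0.024, 0.08], 0.86)]
tin [([0.538, 0.088, 0.063], 0.82)]
glass [([0.644, 0.131, 0.034], 0.85)]
garlic [([0.551, 0.411, 0.038], 0.63)]
side [[407.4, 0.0, 319.1], [0.0, 407.4, 193.7], [0.0, 0.0, 1.0]] [[-0.686, -0.727, 0.024], [-0.381, 0.33, -0.864], [0.62, -0.602, -0.503]] [0.529, 0.176, 0.675]
caddy [([0.418, 0.292, 0.022], 0.57)]
jar_a [([0.634, 0.254, 0.062], 0.93), ([0.595, 0.344, 0.067], 0.9), ([0.419, 0.289, 0.018], 0.47)]
jar_b [([0.634, 0.254, 0.062], 0.93), ([0.595, 0.344, 0.067], 0.9), ([0.419, 0.289, 0.018], 0.47)]
shaker [([0.43, 0.032, 0.059], 0.8), ([0.364, 0.104, 0.049], 0.64)]
tin [([0.531, 0.102, 0.049], 0.84)]
glass [([0.627, 0.145, 0.045], 0.96), ([0.64, 0.256, 0.062], 0.45)]
garlic [([0.542, 0.424, 0.032], 0.67)]
{'time_s': 0.8, 'joint_positions': array([-7.37109114e+01,  3.02218644e+01,  8.20892770e+01,  3.18684448e-04,
        6.76878913e+01, -1.02269873e+01]), 'qvel': array([ 0.0783804 , -0.02157678, -0.01059269, -0.02318022, -0.02202516,
        0.09963974]), 'tau': array([ 4.55640366e-04, -4.39948869e+01, -1.76979089e+01,  6.33383193e-02,
        5.03564067e-02, -3.58829180e-07]), 'position': array([ 0.27905282, -0.5592114 ,  0.23955722]), 'tcp_rot': array([[ 8.94810076e-01,  4.46447004e-01,  9.67389379e-06],
       [ 4.46447004e-01, -8.94810076e-01, -1.47599019e-05],
       [ 2.06678366e-06,  1.75261898e-05, -1.00000000e+00]]), 'force': array([-0.01355364, -0.53821127, -0.34667397]), 'moment': array([ 0.0180343 , -0.02783923, -0.03280721]), 'grasp_force': 0.0, 'opening': 1.0023211039872688}
```

View pics/top0.png

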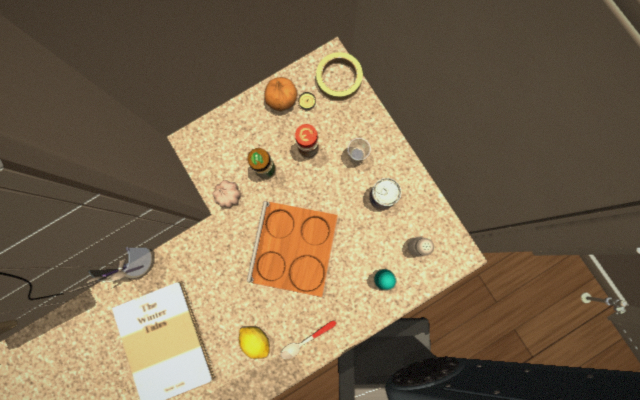

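View pics/side0.png

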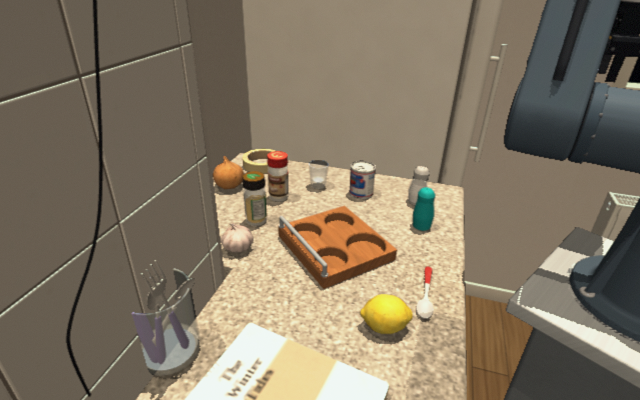

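```bash
cat > h.py <<'E'
from rig import bot, imaging, finder
import cv2, numpy as np
from scipy.optimize import minimize
H={"jar_a":[(45,0),(45,106)],"jar_b":[(44,0),(44,105)],"shaker":[(44,0),(44,30),(34,75),(34,90)],"tin":[(57,0),(57,72)],"glass":[(44,0),(48,58)]}
G={"jar_a":(.635,.25),"jar_b":(.6,.335),"shaker":(.431,.028),"tin":(.535,.094),"glass":(.636,.138),"caddy":(.43,.285)}
a=np.linspace(0,2*np.pi,40)
def proj(d,P):
    q=d["R"]@np.asarray(P).T+np.asarray(d["t"])[:,None]; q=d["camera_matrix"]@q
    return (q[:2]/q[2]).T
def parts(n,p):
    if n=="caddy":
        c,s=np.cos(p[2]),np.sin(p[2]); R=np.array([[c,-s],[s,c]])
        out=[]
        for x0,x1,z0,z1 in((-.078,.078,0,.024),(.070,.076,.024,.049)):
            B=np.array([(x,y,z) for x in(x0,x1) for y in(-.086,.086) for z in(z0,z1)])
            B[:,:2]=B[:,:2]@R.T+p[:2]; out.append(B)
        return out
    return [np.vstack([np.c_[p[0]+w/2000*np.cos(a),p[1]+w/2000*np.sin(a),0*a+z/1000] for w,z in H[n]])]
def sil(d,n,p,S=4):
    m=np.zeros((400*S,640*S),np.uint8)
    for B in parts(n,p):
        h=cv2.convexHull(((proj(d,B)+.5)*S).astype(np.float32))
        cv2.fillConvexPoly(m,np.round(h*16).astype(np.int32),1,cv2.LINE_8,4)
    return m
def masks(n,cams,g):
    r={}
    for c in cams:
        d=cams[c]; best=None
        s=sil(d,n,g,1)>0
        for o in finder.outline_of(c,n):
            i=(o["pixels"]&s).sum()/max(1,(o["pixels"]|s).sum())
            if best is None or i>best[0]: best=(i,o["pixels"])
        if best: r[c]=cv2.resize(best[1].astype(np.uint8)*255,None,fx=4,fy=4,interpolation=cv2.INTER_LINEAR)>127
    return r
def fit(n,cams,g):
    M=masks(n,cams,g)
    def cost(p,ks):
        t=0
        for k in ks:
            s=sil(cams[k],n,p)>0; t+=1-(s&M[k]).sum()/(s|M[k]).sum()
        return t
    out={}
    for ks in [list(M)]+[[k] for k in M]:
        x0=np.array(g,float); sm=[x0]+[x0+e for e in np.diag([.012,.012,.1][:len(g)])]
        r=minimize(cost,x0,args=(ks,),method="Nelder-Mead",options=dict(initial_simplex=sm,xatol=2e-4,fatol=1e-5))
        out["+".join(ks)]=(np.round(r.x,4).tolist(),round(r.fun,3))
    return out
E
python3 - <<'E'
from h import *
cams={c:imaging.capture(c) for c in("top","side")}
for n in G:
    print(n,fit(n,cams,G[n]+((np.pi/2-.1,) if n=="caddy" else ())))
E
```

```text
jar_a {'top+side': ([0.6529, 0.2412], np.float64(0.183)), 'top': ([0.6533, 0.2418], np.float64(0.109)), 'side': ([0.6546, 0.2386], np.float64(0.048))}
jar_b {'top+side': ([0.6084, 0.335], np.float64(0.17)), 'top': ([0.6095, 0.337], np.float64(0.095)), 'side': ([0.6095, 0.3335], np.float64(0.05))}
shaker {'top+side': ([0.4337, 0.0152], np.float64(0.564)), 'top': ([0.4334, 0.0211], np.float64(0.237)), 'side': ([0.4347, 0.0133], np.float64(0.315))}
tin {'top+side': ([0.5408, 0.0843], np.float64(0.135)), 'top': ([0.5421, 0.0848], np.float64(0.048)), 'side': ([0.5389, 0.0842], np.float64(0.042))}
glass {'side': ([0.6381, 0.13], np.float64(0.141))}
caddy {'top+side': ([0.4363, 0.2775, 1.3546], np.float64(0.054)), 'top': ([0.4368, 0.2785, 1.3577], np.float64(0.018)), 'side': ([0.4358, 0.2763, 1.354], np.float64(0.024))}
```

```bash
python3 - <<'E'
from h import *
d=imaging.capture("top"); f=d["frame"][...,::-1]
cr=f[170:330,380:640]; 
cv2.imwrite("pics/c1.png",np.clip(cv2.resize(cr,None,fx=3,fy=3,interpolation=cv2.INTER_CUBIC).astype(float)*1.6,0,255))
w=imaging.capture("wrist"); cv2.imwrite("pics/w1.png",w["frame"][...,::-1])
def ray(d,u,v,z=0):
    r=d["R"].T@np.linalg.inv(d["camera_matrix"])@[u,v,1]; o=-d["R"].T@d["t"]; return (o+r*(z-o[2])/r[2]).round(3)
for p in((485,260),(340,40),(640,210),(460,235),(622,305),(307,101),(281,94)): print(p,ray(d,*p))
E
```

```text
(485, 260) [ 0.402 -0.125  0.   ]
(340, 40) [0.907 0.164 0.   ]
(640, 210) [ 0.499 -0.458  0.   ]
(460, 235) [ 0.456 -0.076  0.   ]
(622, 305) [ 0.304 -0.396  0.   ]
(307, 101) [0.764 0.243 0.   ]
(281, 94) [0.782 0.301 0.   ][ WARN:0@1.137] global loadsave.cpp:1063 imwrite_ Unsupported depth image for selected encoder is fallbacked to CV_8U.
```

View pics/c1.png

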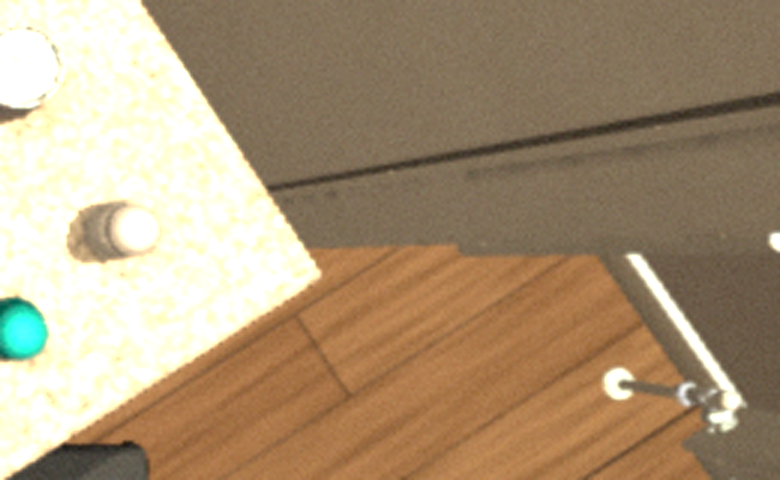

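View pics/w1.png

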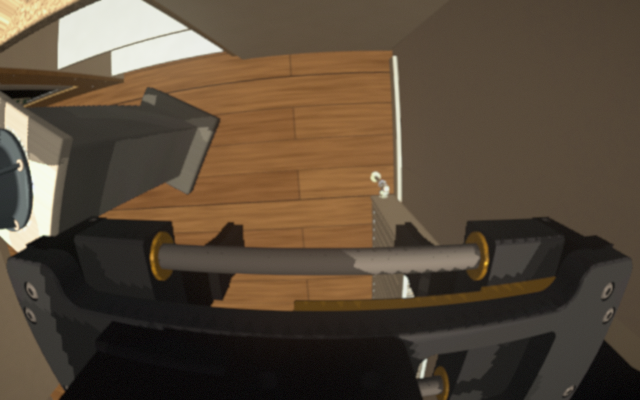

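```bash
cat > plan.py <<'E'
import numpy as np, json
from scipy.spatial.transform import Rotation as Ro
def Rm(yaw):
    c,s=np.cos(np.radians(yaw)),np.sin(np.radians(yaw))
    return np.array([[c,s,0],[s,-c,0],[0,0,-1.]])
def plan(start,way,dmax=.040,amax=7.0):
    """start/way: (x,y,z,yaw of tool x, deg). prints calls of <=8 rows"""
    pts=[];p=np.array(start,float)
    for w in way:
        w=np.array(w,float); n=max(1,int(np.ceil(max(np.linalg.norm(w[:3]-p[:3])/dmax,abs(w[3]-p[3])/amax)-1e-6)))
        pts+=[p+(w-p)*k/n for k in range(1,n+1)]; p=w
    cur=np.array(start,float)
    for i in range(0,len(pts),8):
        R=Rm(cur[3]); rows=[]
        for q in pts[i:i+8]:
            d=(R.T@(q[:3]-cur[:3])).round(3)+0.0; a=round(cur[3]-q[3],1)+0.0
            rows.append([*d.tolist(),0,0,a])
        cur=np.r_[cur[:3]+R@np.array(rows[-1][:3]),cur[3]-rows[-1][5]]
        print(json.dumps([rows],separators=(",",":")).replace(".0,",",").replace(".0]","]"))
    print("end",cur.round(4).tolist())
def state():
    from rig import bot
    s=bot.read_state();R=s["tcp_rot"]
    y=np.degrees(np.arctan2(R[1,0],R[0,0]))
    print("t",s["time_s"],"pos",s["position"].round(4),"yaw",y.round(2),"zz",R[2,2].round(4),"q",s["joint_positions"].round(1),"F",s["force"].round(1),"open",round(s["opening"]*87,1),"grip",round(s["grasp_force"],1))
    return [*s["position"],y]
E
python3 - <<'E'
from plan import *
pol=lambda r,a,z,y:(r*np.cos(np.radians(a)),r*np.sin(np.radians(a)),z,y)
plan((.279,-.559,.24,26.5),[pol(.385,-63.5,.24,75),pol(.385,-57,.24,90),pol(.385,-50,.24,110),pol(.385,-40,.24,140),pol(.385,-32,.24,162)])
E
```

```text
[[[0,-0.034,0,0,0,-6.9],[0,-0.069,0,0,0,-13.9],[0,-0.103,0,0,0,-20.8],[0,-0.137,0,0,0,-27.7],[0,-0.171,0,0,0,-34.6],[0,-0.206,0,0,0,-41.6],[0,-0.24,0,0,0,-48.5],[0.014,-0.241,0,0,0,-53.5]]]
[[[0.009,0.012,0,0,0,-5],[0.018,0.023,0,0,0,-10],[0.03,0.034,0,0,0,-16.7],[0.041,0.044,0,0,0,-23.3],[0.053,0.055,0,0,0,-30],[0.064,0.063,0,0,0,-36],[0.075,0.071,0,0,0,-42],[0.086,0.078,0,0,0,-48]]]
[[[0.001,0.013,0,0,0,-6],[0.003,0.026,0,0,0,-12],[0.006,0.039,0,0,0,-17.5],[0.01,0.052,0,0,0,-23],[0.014,0.065,0,0,0,-28.5],[0.018,0.078,0,0,0,-34]]]
end [0.3261, -0.2037, 0.24, 162.0]
```

Call:
play_rows:
  motion:
    - [[0, -0.034, 0, 0, 0, -6.9], [0, -0.069, 0, 0, 0, -13.9], [0, -0.103, 0, 0, 0, -20.8], [0, -0.137, 0, 0, 0, -27.7], [0, -0.171, 0, 0, 0, -34.6], [0, -0.206, 0, 0, 0, -41.6], [0, -0.24, 0, 0, 0, -48.5], [0.014, -0.241, 0, 0, 0, -53.5]]

```text
time_s: 2.27
position: [0.1808, -0.33, 0.2387]
tcp_rot: [[0.17, 0.985, -0.003], [0.985, -0.17, 0.009], [0.008, -0.005, -1.0]]
force: [1.0, -0.6, -0.1]
opening: 1.001
grasp_force: 0.0
```

Call:
play_rows:
  motion:
    - [[0.009, 0.012, 0, 0, 0, -5], [0.018, 0.023, 0, 0, 0, -10], [0.03, 0.034, 0, 0, 0, -16.7], [0.041, 0.044, 0, 0, 0, -23.3], [0.053, 0.055, 0, 0, 0, -30], [0.064, 0.063, 0, 0, 0, -36], [0.075, 0.071, 0, 0, 0, -42], [0.086, 0.078, 0, 0, 0, -48]]

```text
time_s: 2.93
position: [0.2764, -0.2659, 0.2398]
tcp_rot: [[-0.62, 0.785, 0.0], [0.785, 0.62, -0.001], [-0.001, -0.0, -1.0]]
force: [0.5, -0.0, -0.8]
opening: 0.999
grasp_force: 0.0
```

Call:
play_rows:
  motion:
    - [[0.001, 0.013, 0, 0, 0, -6], [0.003, 0.026, 0, 0, 0, -12], [0.006, 0.039, 0, 0, 0, -17.5], [0.01, 0.052, 0, 0, 0, -23], [0.014, 0.065, 0, 0, 0, -28.5], [0.018, 0.078, 0, 0, 0, -34]]

```text
time_s: 3.43
position: [0.3266, -0.2035, 0.2398]
tcp_rot: [[-0.953, 0.304, 0.001], [0.304, 0.953, -0.001], [-0.001, -0.0, -1.0]]
force: [-0.8, 0.6, -0.3]
opening: 1.003
grasp_force: 0.0
```

```bash
python3 - <<'E'
from plan import *
from rig import imaging
import cv2
state()
cv2.imwrite("pics/t2.png",imaging.capture("top")["frame"][...,::-1])
E
```

```text
t 3.4333 pos [ 0.3266 -0.2035  0.2398] yaw 162.28 zz -1.0 q [ -48.7   11.6  114.3    0.    54.1 -121. ] F [-0.8  0.6 -0.3] open 87.2 grip 0.0
```

View pics/t2.png

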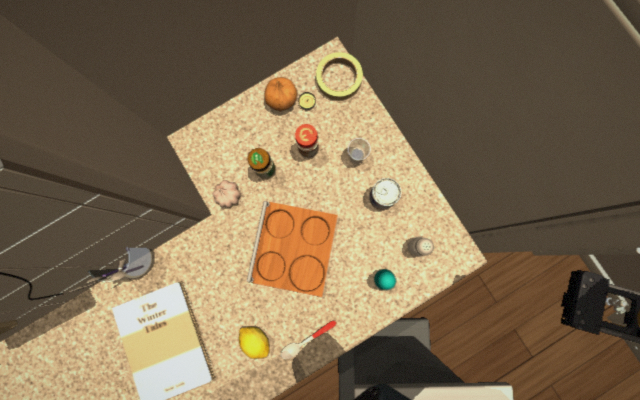

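```bash
python3 - <<'E'
from plan import *
from rig import imaging
import cv2
cv2.imwrite("pics/s2.png",imaging.capture("side")["frame"][...,::-1])
pol=lambda r,a,z,y:(r*np.cos(np.radians(a)),r*np.sin(np.radians(a)),z,y)
plan((.3261,-.2037,.24,162),[pol(.366,-27,.24,162),pol(.366,-21,.24,162),pol(.366,-15,.24,162),pol(.366,-9,.24,162),pol(.366,-3,.24,156),pol(.37,3,.24,150)])
E
```

```text
[[[0.012,0.036,0,0,0,0],[0.008,0.074,0,0,0,0],[0.008,0.112,0,0,0,0],[0.012,0.15,0,0,0,0],[0.02,0.188,0,0,0,6],[0.028,0.226,0,0,0,12]]]
end [0.3693, 0.0199, 0.24, 150.0]
```

View pics/s2.png

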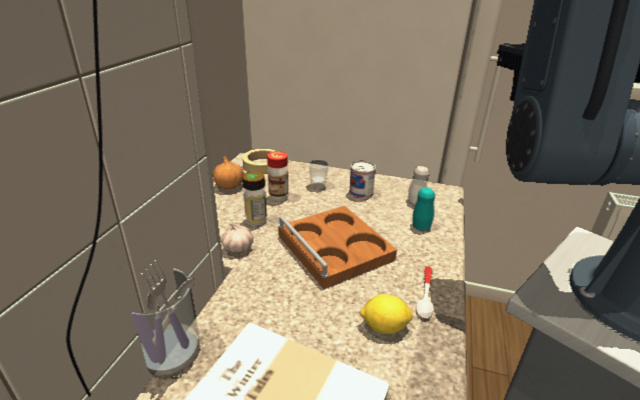

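Call:
play_rows:
  motion:
    - [[0.012, 0.036, 0, 0, 0, 0], [0.008, 0.074, 0, 0, 0, 0], [0.008, 0.112, 0, 0, 0, 0], [0.012, 0.15, 0, 0, 0, 0], [0.02, 0.188, 0, 0, 0, 6], [0.028, 0.226, 0, 0, 0, 12]]

```text
time_s: 4.03
position: [0.3688, 0.0093, 0.2398]
tcp_rot: [[-0.876, 0.483, 0.001], [0.483, 0.876, -0.001], [-0.001, 0.0, -1.0]]
force: [0.3, -0.9, 0.5]
opening: 1.002
grasp_force: 0.0
```

```bash
python3 - <<'E'
from plan import *
s=state()
th=1.3546; c,si=np.cos(th),np.sin(th)
W=lambda x,y:(np.array([.4363,.2775])+[c*x-si*y,si*x+c*y]).round(4)
for k,p in dict(bp=(.038,.045),bm=(.038,-.045),wide=(-.038,.045),nar=(-.038,-.045)).items(): print(k,W(*p))
# to above jar_a (grasp point 2mm behind TCP -> TCP z = g-0.002)
plan(s,[(.42,.1,.24,140),(.653,.2405,.2,77.6),(.653,.2405,.15,77.6)])
E
```

```text
t 4.0333 pos [0.3688 0.0093 0.2398] yaw 151.11 zz -1.0 q [-16.   10.2 116.2  -0.   53.5 -77.2] F [ 0.3 -0.9  0.5] open 87.1 grip 0.0
bp [0.4005 0.3243]
bm [0.4884 0.305 ]
wide [0.3842 0.25  ]
nar [0.4721 0.2307]
[[[0,0.035,0,0,0,3.7],[-0.001,0.069,0,0,0,7.4],[-0.001,0.104,0,0,0,11.1],[-0.016,0.13,0.004,0,0,18],[-0.031,0.156,0.009,0,0,25],[-0.046,0.183,0.013,0,0,31.9],[-0.062,0.209,0.018,0,0,38.8],[-0.077,0.235,0.022,0,0,45.8]]]
[[[0.008,0.029,0.004,0,0,6.9],[0.017,0.058,0.009,0,0,13.8],[0.025,0.087,0.013,0,0,20.8],[0.033,0.116,0.018,0,0,27.7],[0.033,0.116,0.043,0,0,27.7],[0.033,0.116,0.068,0,0,27.7]]]
end [0.6529, 0.2403, 0.1498, 77.6112]
```

```bash
python3 - <<'E'
from plan import *
s=(.3693,.0199,.24,150)
plan(s,[(.42,.1,.24,140),(.653,.2405,.2,77.6),(.653,.2405,.14,77.6)])
E
```

```text
[[[-0.001,0.032,0,0,0,3.3],[-0.003,0.063,0,0,0,6.7],[-0.004,0.095,0,0,0,10],[-0.018,0.121,0.004,0,0,16.9],[-0.033,0.148,0.009,0,0,23.9],[-0.048,0.174,0.013,0,0,30.8],[-0.062,0.201,0.018,0,0,37.7],[-0.077,0.227,0.022,0,0,44.7]]]
[[[0.008,0.029,0.005,0,0,6.9],[0.017,0.058,0.009,0,0,13.8],[0.025,0.087,0.014,0,0,20.8],[0.033,0.116,0.018,0,0,27.7],[0.033,0.116,0.048,0,0,27.7],[0.033,0.116,0.078,0,0,27.7]]]
end [0.6527, 0.2404, 0.14, 77.6]
```

Call:
play_rows:
  motion:
    - [[-0.001, 0.032, 0, 0, 0, 3.3], [-0.003, 0.063, 0, 0, 0, 6.7], [-0.004, 0.095, 0, 0, 0, 10], [-0.018, 0.121, 0.004, 0, 0, 16.9], [-0.033, 0.148, 0.009, 0, 0, 23.9], [-0.048, 0.174, 0.013, 0, 0, 30.8], [-0.062, 0.201, 0.018, 0, 0, 37.7], [-0.077, 0.227, 0.022, 0, 0, 44.7]]

```text
time_s: 4.7
position: [0.5458, 0.1713, 0.2172]
tcp_rot: [[-0.281, 0.96, 0.0], [0.96, 0.281, -0.0], [-0.0, -0.0, -1.0]]
force: [0.0, 0.3, -0.2]
opening: 0.999
grasp_force: 0.0
```

Call:
play_rows:
  motion:
    - [[0.008, 0.029, 0.005, 0, 0, 6.9], [0.017, 0.058, 0.009, 0, 0, 13.8], [0.025, 0.087, 0.014, 0, 0, 20.8], [0.033, 0.116, 0.018, 0, 0, 27.7], [0.033, 0.116, 0.048, 0, 0, 27.7], [0.033, 0.116, 0.078, 0, 0, 27.7], [0.033, 0.116, 0.078, 0, 0, 27.7]]

```text
time_s: 5.28
position: [0.6423, 0.2346, 0.1328]
tcp_rot: [[0.191, 0.982, -0.012], [0.982, -0.191, -0.003], [-0.005, -0.012, -1.0]]
force: [-0.8, 0.1, -0.5]
opening: 1.0
grasp_force: 0.0
```

```bash
python3 - <<'E'
from plan import *
from h import *
state()
w=imaging.capture("wrist"); s=imaging.capture("side")
im=np.vstack([w["frame"][:,:,::-1]]); cv2.imwrite("pics/w3.png",im)
K=w["camera_matrix"]; print(np.round(K,1).tolist())
def fish(P):
    q=w["R"]@np.asarray(P).T+np.asarray(w["t"])[:,None]
    th=np.arctan2(np.hypot(q[0],q[1]),q[2]); ph=np.arctan2(q[1],q[0])
    return np.c_[K[0,2]+K[0,0]*th*np.cos(ph),K[1,2]+K[1,1]*th*np.sin(ph)].round(0)
print(fish([[.653,.2405,.106],[.6530,.2405,.0]]).tolist())
for n in("jar_a","jar_b","glass"):
  print(n,[(np.round(r["at"],3).tolist(),round(r["confidence"],2)) for r in finder.recognise("wrist",n)][:4])
E
```

```text
t 5.2833 pos [0.6423 0.2346 0.1328] yaw 78.99 zz -0.9999 q [10.7 41.9 77.4 -0.  61.5 21.8] F [-0.8  0.1 -0.5] open 87.0 grip 0.0
[[309.7, 0.0, 319.0], [0.0, 309.7, 195.4], [0.0, 0.0, 1.0]]
[[334.0, 224.0], [330.0, 184.0]]
jar_a [([0.62, 0.332, 0.101], 0.93), ([0.651, 0.254, 0.107], 0.6)]
jar_b [([0.62, 0.332, 0.101], 0.93), ([0.651, 0.254, 0.107], 0.6)]
glass [([0.641, 0.155, 0.039], 0.98)]
```

View pics/w3.png

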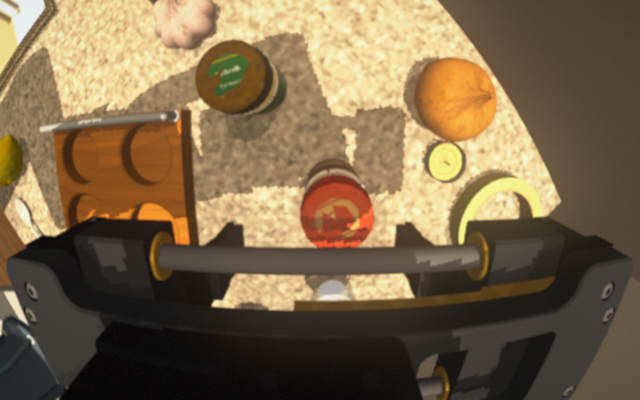

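Call:
play_rows:
  motion:
    - [[0, 0, 0, 0, 0, 0], [0, 0, 0, 0, 0, 0], [0, 0, 0, 0, 0, 0]]

```text
time_s: 5.78
position: [0.6465, 0.2362, 0.141]
tcp_rot: [[0.189, 0.982, 0.002], [0.982, -0.189, 0.0], [0.001, 0.002, -1.0]]
force: [0.5, 0.4, 0.1]
opening: 1.0
grasp_force: 0.0
```

```bash
cat >> h.py <<'E'
def fish(w,P):
    K=w["camera_matrix"]; q=w["R"]@np.asarray(P).T+np.asarray(w["t"])[:,None]
    th=np.arctan2(np.hypot(q[0],q[1]),q[2]); ph=np.arctan2(q[1],q[0])
    return np.c_[K[0,2]+K[0,0]*th*np.cos(ph),K[1,2]+K[1,1]*th*np.sin(ph)]
E
python3 - <<'E'
from plan import *
from h import *
state()
w=imaging.capture("wrist"); im=w["frame"][:,:,::-1].copy()
for n,p in (("jar_a",(.653,.2405)),("jar_b",(.609,.335))):
    for P in [np.c_[p[0]+r*np.cos(a),p[1]+r*np.sin(a),0*a+z] for r,z in((H[n][0][0]/2000,0),(H[n][0][0]/2000,H[n][-1][1]/1000))]:
        cv2.polylines(im,[np.round(fish(w,P)).astype(np.int32)],True,(255,255,0),1)
th=1.3546; c,si=np.cos(th),np.sin(th)
for x,y,r in((.038,.045,.029),(.038,-.045,.029),(-.038,.045,.036),(-.038,-.045,.029)):
    X=.4363+c*x-si*y;Y=.2775+si*x+c*y
    cv2.polylines(im,[np.round(fish(w,np.c_[X+r*np.cos(a),Y+r*np.sin(a),0*a+.024])).astype(np.int32)],True,(255,255,0),1)
cv2.imwrite("pics/w4.png",im)
E
```

```text
t 5.7833 pos [0.6465 0.2362 0.141 ] yaw 79.1 zz -1.0 q [10.8 41.3 77.1 -0.  61.5 21.7] F [0.5 0.4 0.1] open 87.0 grip 0.0
```

View pics/w4.png

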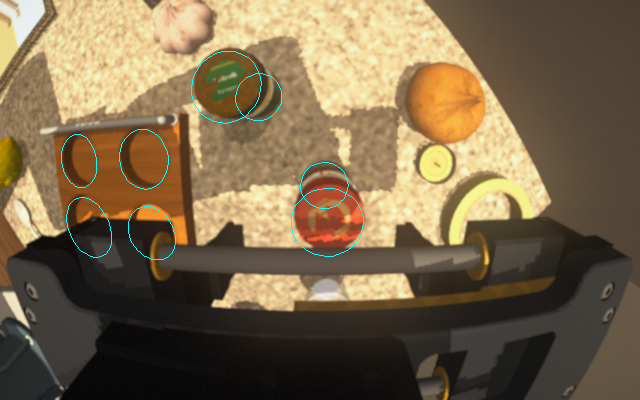

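```bash
python3 - <<'E'
from plan import *
plan(state(),[(.653,.2405,.141,77.6),(.653,.2405,.07,77.6)],dmax=.025)
E
```

```text
t 5.8333 pos [0.6463 0.2362 0.1407] yaw 79.1 zz -1.0 q [10.8 41.3 77.1 -0.  61.5 21.7] F [-0.7 -0.4 -0.4] open 87.0 grip 0.0
[[[0.005,0.006,0,0,0,1.5],[0.005,0.006,0.023,0,0,1.5],[0.005,0.006,0.047,0,0,1.5],[0.005,0.006,0.071,0,0,1.5]]]
end [0.6532, 0.24, 0.0697, 77.6049]
```

Call:
play_rows:
  motion:
    - [[0.005, 0.006, 0, 0, 0, 1.5], [0.005, 0.006, 0.023, 0, 0, 1.5], [0.005, 0.006, 0.047, 0, 0, 1.5], [0.005, 0.006, 0.071, 0, 0, 1.5], [0.005, 0.006, 0.071, 0, 0, 1.5], [0.005, 0.006, 0.071, 0, 0, 1.5]]

```text
time_s: 6.33
position: [0.6517, 0.2397, 0.0674]
tcp_rot: [[0.215, 0.977, -0.003], [0.977, -0.215, -0.001], [-0.001, -0.003, -1.0]]
force: [-1.0, -1.1, 0.1]
opening: 1.004
grasp_force: 0.0
```

Call:
play_rows:
  motion:
    - [[0, 0, 0, 0, 0, 0], [0, 0, 0, 0, 0, 0], [0, 0, 0, 0, 0, 0], [0, 0, 0, 0, 0, 0], [0, 0, 0, 0, 0, 0], [0, 0, 0, 0, 0, 0], [0, 0, 0, 0, 0, 0], [0, 0, 0, 0, 0, 0]]
  fingers: 0.02

```text
time_s: 7.0
position: [0.6529, 0.2399, 0.0687]
tcp_rot: [[0.215, 0.977, 0.0], [0.977, -0.215, 0.0], [0.0, 0.0, -1.0]]
force: [1.0, 0.8, 1.5]
opening: 0.502
grasp_force: 30.0
```

```bash
python3 - <<'E'
from plan import *
s=state()
z=s[2]
print(z+.06)
plan(s,[(s[0],s[1],z+.05,77.6),(.58,.262,z+.065,77.6),(.4884,.305,z+.06,77.6)],dmax=.033)
E
```

```text
t 7.0 pos [0.6529 0.2399 0.0687] yaw 77.61 zz -1.0 q [11.  47.1 77.8 -0.  55.1 23.4] F [1.  0.8 1.5] open 43.7 grip 30.0
0.1286656925672439
[[[0,0,-0.025,0,0,0],[0,0,-0.05,0,0,0],[0.002,-0.025,-0.055,0,0,0],[0.004,-0.051,-0.06,0,0,0],[0.006,-0.076,-0.065,0,0,0],[0.012,-0.101,-0.064,0,0,0],[0.017,-0.125,-0.062,0,0,0],[0.023,-0.15,-0.061,0,0,0]]]
[[[0.005,-0.025,0.001,0,0,0]]]
end [0.488, 0.3048, 0.1287, 77.6067]
```

```bash
python3 - <<'E'
from plan import *
s=(.6529,.2399,.0687,77.61)
plan(s,[(s[0],s[1],.12,77.6),(.58,.262,.135,77.6),(.4005,.3243,.128,77.6),(.4005,.3243,.128,77.6)],dmax=.036)
E
```

```text
[[[0,0,-0.026,0,0,0],[0,0,-0.051,0,0,0],[0.002,-0.025,-0.056,0,0,0],[0.004,-0.051,-0.061,0,0,0],[0.006,-0.076,-0.066,0,0,0],[0.01,-0.107,-0.065,0,0,0],[0.013,-0.139,-0.064,0,0,0],[0.017,-0.17,-0.063,0,0,0]]]
[[[0.004,-0.032,0.001,0,0,0],[0.008,-0.063,0.003,0,0,0],[0.011,-0.095,0.004,0,0,0],[0.011,-0.095,0.004,0,0,0]]]
end [0.4001, 0.3241, 0.1277, 77.61]
```

Call:
play_rows:
  motion:
    - [[0, 0, -0.026, 0, 0, 0], [0, 0, -0.051, 0, 0, 0], [0.002, -0.025, -0.056, 0, 0, 0], [0.004, -0.051, -0.061, 0, 0, 0], [0.006, -0.076, -0.066, 0, 0, 0], [0.01, -0.107, -0.065, 0, 0, 0], [0.013, -0.139, -0.064, 0, 0, 0], [0.017, -0.17, -0.063, 0, 0, 0]]

```text
time_s: 7.67
position: [0.4887, 0.293, 0.1315]
tcp_rot: [[0.215, 0.977, -0.001], [0.977, -0.215, -0.0], [-0.0, -0.001, -1.0]]
force: [-0.5, 0.2, -1.3]
opening: 0.501
grasp_force: 30.0
```

Call:
play_rows:
  motion:
    - [[0.004, -0.032, 0.001, 0, 0, 0], [0.008, -0.063, 0.003, 0, 0, 0], [0.011, -0.095, 0.004, 0, 0, 0], [0.011, -0.095, 0.004, 0, 0, 0], [0.011, -0.095, 0.004, 0, 0, 0], [0.011, -0.095, 0.004, 0, 0, 0]]

```text
time_s: 8.17
position: [0.4009, 0.3246, 0.1277]
tcp_rot: [[0.214, 0.977, 0.002], [0.977, -0.214, 0.001], [0.001, 0.002, -1.0]]
force: [0.6, 0.5, -1.0]
opening: 0.506
grasp_force: 30.0
```

```bash
python3 - <<'E'
from plan import *
from h import *
s=state()
d=imaging.capture("side"); o=finder.outline_of("side","jar_a")
# held jar: predicted silhouette at TCP xy vs found
b=s[2]-.0687
def cost(p,m):
    P=np.vstack([np.c_[p[0]+.0225*np.cos(a),p[1]+.0225*np.sin(a),0*a+b+z] for z in(0,.106)])
    q=np.zeros((1600,2560),np.uint8); cv2.fillConvexPoly(q,np.round(cv2.convexHull(((proj(d,P)+.5)*4).astype(np.float32))*16).astype(np.int32),1,cv2.LINE_8,4)
    return q>0
P=[(k["confidence"],np.argwhere(k["pixels"]).min(0).tolist(),np.argwhere(k["pixels"]).max(0).tolist()) for k in o]
q=np.argwhere(cost(s,0))/4; print("pred bbox",q.min(0),q.max(0)); print(P)
plan(s,[(.4005,.3243,s[2],77.6),(.4005,.3243,.0745,77.6)],dmax=.018)
E
```

```text
t 8.1667 pos [0.4009 0.3246 0.1277] yaw 77.64 zz -1.0 q [ 26.6  31.6 103.6  -0.   44.6  38.9] F [ 0.6  0.5 -1. ] open 44.0 grip 30.0
pred bbox [180. 318.] [248.75 348.  ]
[(0.95, [171, 243], [225, 266]), (0.68, [184, 318], [246, 345])]
[[[0,0,0,0,0,0],[0,0,0.018,0,0,0],[0,0,0.035,0,0,0],[0,0,0.053,0,0,0]]]
end [0.4009, 0.3246, 0.0747, 77.6381]
```

Call:
play_rows:
  motion:
    - [[0, 0, 0.018, 0, 0, 0], [0, 0, 0.035, 0, 0, 0], [0, 0, 0.044, 0, 0, 0], [0, 0, 0.053, 0, 0, 0], [0, 0, 0.053, 0, 0, 0], [0, 0, 0.053, 0, 0, 0]]

```text
time_s: 8.77
position: [0.4005, 0.324, 0.0743]
tcp_rot: [[0.215, 0.977, -0.0], [0.977, -0.215, -0.0], [-0.0, -0.0, -1.0]]
force: [-0.4, 0.3, -1.6]
opening: 0.504
grasp_force: 30.0
```

```bash
python3 - <<'E'
from plan import *
s=state()
E
```

```text
t 8.7667 pos [0.4005 0.324  0.0743] yaw 77.56 zz -1.0 q [ 26.5  37.1 105.3   0.   37.5  39. ] F [-0.4  0.3 -1.6] open 43.9 grip 30.0
```

Call:
play_rows:
  motion:
    - [[0, 0, 0, 0, 0, 0], [0, 0, 0, 0, 0, 0], [0, 0, 0, 0, 0, 0], [0, 0, 0, 0, 0, 0]]
  fingers: 0.07

```text
time_s: 9.1
position: [0.4002, 0.3243, 0.0751]
tcp_rot: [[0.215, 0.977, 0.001], [0.977, -0.215, 0.0], [0.001, 0.001, -1.0]]
force: [0.6, -0.2, -0.9]
opening: 0.724
grasp_force: 0.0
```

Call:
play_rows:
  motion:
    - [[0, 0, -0.02, 0, 0, 0], [0, 0, -0.05, 0, 0, 0], [0, 0, -0.08, 0, 0, 0], [0, 0, -0.08, 0, 0, 0], [0, 0, -0.08, 0, 0, 0]]

```text
time_s: 9.52
position: [0.4011, 0.3248, 0.1565]
tcp_rot: [[0.214, 0.977, 0.005], [0.977, -0.214, 0.002], [0.003, 0.004, -1.0]]
force: [-0.7, 0.2, -0.9]
opening: 0.803
grasp_force: 0.0
```

```bash
python3 - <<'E'
from plan import *
from h import *
s=state()
c={"side":imaging.capture("side")}; H["jw"]=H["jar_a"]
print(fit("jar_a",c,(.4005,.324)))
plan(s,[(.6095,.335,.155,77.6),(.6095,.335,.155,77.6),(.6095,.335,.0695,77.6)],dmax=.034)
E
```

```text
t 9.5167 pos [0.4011 0.3248 0.1565] yaw 77.62 zz -1.0 q [ 26.6  28.8 102.5   0.   48.4  39. ] F [-0.7  0.2 -0.9] open 69.9 grip 0.0
{'side': ([0.4072, 0.3156], np.float64(0.143))}
[[[0.008,0.029,0,0,0,0],[0.016,0.058,0,0,0,0],[0.023,0.086,0.001,0,0,0],[0.031,0.115,0.001,0,0,0],[0.039,0.144,0.001,0,0,0],[0.047,0.173,0.001,0,0,0],[0.055,0.201,0.002,0,0,0],[0.055,0.201,0.002,0,0,0]]]
[[[0,0,0.028,0,0,0],[0,0,0.057,0,0,0],[0,0,0.085,0,0,0]]]
end [0.6092, 0.3355, 0.0695, 77.619]
```

Call:
play_rows:
  motion:
    - [[0.008, 0.029, 0, 0, 0, 0], [0.016, 0.058, 0, 0, 0, 0], [0.023, 0.086, 0.001, 0, 0, 0], [0.031, 0.115, 0.001, 0, 0, 0], [0.039, 0.144, 0.001, 0, 0, 0], [0.047, 0.173, 0.001, 0, 0, 0], [0.055, 0.201, 0.002, 0, 0, 0], [0.055, 0.201, 0.002, 0, 0, 0]]
  fingers: 0.085

```text
time_s: 10.28
position: [0.6137, 0.334, 0.1504]
tcp_rot: [[0.217, 0.976, 0.004], [0.976, -0.217, 0.001], [0.001, 0.004, -1.0]]
force: [0.5, 0.1, 0.4]
opening: 0.972
grasp_force: 0.0
```

Call:
play_rows:
  motion:
    - [[0, 0, 0, 0, 0, 0], [0, 0, 0.028, 0, 0, 0], [0, 0, 0.057, 0, 0, 0], [0, 0, 0.085, 0, 0, 0], [0, 0, 0.085, 0, 0, 0], [0, 0, 0.085, 0, 0, 0]]

```text
time_s: 10.78
position: [0.6047, 0.3341, 0.065]
tcp_rot: [[0.214, 0.977, -0.007], [0.977, -0.214, -0.002], [-0.004, -0.007, -1.0]]
force: [0.3, 0.0, 0.6]
opening: 0.976
grasp_force: 0.0
```

Call:
play_rows:
  motion:
    - [[0, 0, 0, 0, 0, 0], [0, 0, 0, 0, 0, 0], [0, 0, 0, 0, 0, 0], [0, 0, 0, 0, 0, 0], [0, 0, 0, 0, 0, 0], [0, 0, 0, 0, 0, 0], [0, 0, 0, 0, 0, 0], [0, 0, 0, 0, 0, 0]]
  fingers: 0.02

```text
time_s: 11.45
position: [0.6083, 0.3348, 0.0679]
tcp_rot: [[0.215, 0.977, 0.0], [0.977, -0.215, 0.0], [0.0, 0.0, -1.0]]
force: [0.1, 0.7, 1.9]
opening: 0.498
grasp_force: 30.0
```

```bash
python3 - <<'E'
from plan import *
s=state()
plan(s,[(s[0],s[1],s[2]+.06,77.6),(.4884,.305,s[2]+.06,77.6),(.4884,.305,s[2]+.06,77.6)],dmax=.032)
E
```

```text
t 11.45 pos [0.6083 0.3348 0.0679] yaw 77.6 zz -1.0 q [19.6 47.  78.1  0.  54.9 32. ] F [0.1 0.7 1.9] open 43.3 grip 30.0
[[[0,0,-0.03,0,0,0],[0,0,-0.06,0,0,0],[-0.014,-0.028,-0.06,0,0,0],[-0.027,-0.055,-0.06,0,0,0],[-0.041,-0.083,-0.06,0,0,0],[-0.055,-0.111,-0.06,0,0,0],[-0.055,-0.111,-0.06,0,0,0]]]
end [0.488, 0.3049, 0.1279, 77.6027]
```

Call:
play_rows:
  motion:
    - [[0, 0, -0.03, 0, 0, 0], [0, 0, -0.06, 0, 0, 0], [-0.014, -0.028, -0.06, 0, 0, 0], [-0.027, -0.055, -0.06, 0, 0, 0], [-0.041, -0.083, -0.06, 0, 0, 0], [-0.055, -0.111, -0.06, 0, 0, 0], [-0.055, -0.111, -0.06, 0, 0, 0], [-0.055, -0.111, -0.06, 0, 0, 0]]

```text
time_s: 12.12
position: [0.4855, 0.3044, 0.1274]
tcp_rot: [[0.214, 0.977, -0.003], [0.977, -0.214, -0.001], [-0.001, -0.002, -1.0]]
force: [0.5, 0.1, -0.7]
opening: 0.501
grasp_force: 30.0
```

Call:
play_rows:
  motion:
    - [[0, 0, 0, 0, 0, 0], [0, 0, 0, 0, 0, 0], [0, 0, 0.018, 0, 0, 0], [0, 0, 0.036, 0, 0, 0], [0, 0, 0.045, 0, 0, 0], [0, 0, 0.054, 0, 0, 0], [0, 0, 0.054, 0, 0, 0], [0, 0, 0.054, 0, 0, 0]]

```text
time_s: 12.78
position: [0.4886, 0.305, 0.0733]
tcp_rot: [[0.215, 0.977, 0.0], [0.977, -0.215, 0.0], [0.0, 0.0, -1.0]]
force: [0.5, -0.1, -1.1]
opening: 0.499
grasp_force: 30.0
```

```bash
python3 - <<'E'
from plan import *
s=state()
E
```

```text
t 12.7833 pos [0.4886 0.305  0.0733] yaw 77.59 zz -1.0 q [20.9 40.  96.5  0.  43.5 33.3] F [ 0.5 -0.1 -1.1] open 43.4 grip 30.0
```

Call:
play_rows:
  motion:
    - [[0, 0, 0, 0, 0, 0], [0, 0, 0, 0, 0, 0], [0, 0, 0, 0, 0, 0], [0, 0, 0, 0, 0, 0]]
  fingers: 0.065

```text
time_s: 13.12
position: [0.4881, 0.3049, 0.0739]
tcp_rot: [[0.215, 0.977, 0.001], [0.977, -0.215, 0.0], [0.0, 0.001, -1.0]]
force: [0.2, -0.1, -0.3]
opening: 0.703
grasp_force: 0.0
```

Call:
play_rows:
  motion:
    - [[0, 0, -0.02, 0, 0, 0], [0, 0, -0.05, 0, 0, 0], [0, 0, -0.08, 0, 0, 0], [0, 0, -0.11, 0, 0, 0], [0, 0, -0.11, 0, 0, 0], [0, 0, -0.11, 0, 0, 0]]

```text
time_s: 13.62
position: [0.4891, 0.3053, 0.1858]
tcp_rot: [[0.215, 0.977, 0.005], [0.977, -0.215, 0.002], [0.003, 0.004, -1.0]]
force: [0.4, -0.2, -0.3]
opening: 0.749
grasp_force: 0.0
```

```bash
python3 - <<'E'
from plan import *
from h import *
s=state()
c={"side":imaging.capture("side")}
for n,g in(("jar_a",(.4005,.324)),("jar_b",(.4884,.305)),("tin",G["tin"]),("shaker",G["shaker"])): print(n,fit(n,c,g))
cv2.imwrite("pics/s5.png",c["side"]["frame"][100:300,180:500,::-1].repeat(2,0).repeat(2,1))
plan(s,[(.5405,.0845,.15,110),(.5405,.0845,.15,110)],dmax=.036)
E
```

```text
t 13.6167 pos [0.4891 0.3053 0.1858] yaw 77.61 zz -1.0 q [20.9 30.3 92.5  0.  57.  33.3] F [ 0.4 -0.2 -0.3] open 65.1 grip 0.0
jar_a {'side': ([0.4056, 0.3176], np.float64(0.126))}
jar_b {'side': ([0.5025, 0.2906], np.float64(0.135))}
tin {'side': ([0.5422, 0.0811], np.float64(0.058))}
shaker {'side': ([0.4345, 0.0116], np.float64(0.324))}
[[[-0.029,0.014,0.005,0,0,-4.6],[-0.058,0.028,0.01,0,0,-9.3],[-0.088,0.042,0.015,0,0,-13.9],[-0.117,0.056,0.02,0,0,-18.5],[-0.146,0.07,0.026,0,0,-23.1],[-0.175,0.084,0.031,0,0,-27.8],[-0.205,0.098,0.036,0,0,-32.4],[-0.205,0.098,0.036,0,0,-32.4]]]
end [0.5408, 0.0841, 0.1498, 110.0126]
```

View pics/s5.png

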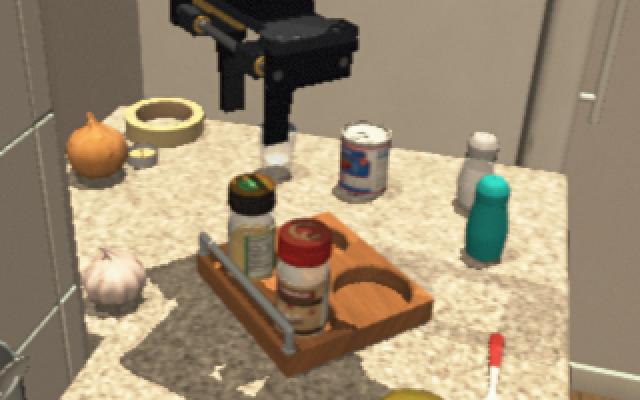

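Call:
play_rows:
  motion:
    - [[-0.029, 0.014, 0.005, 0, 0, -4.6], [-0.058, 0.028, 0.01, 0, 0, -9.3], [-0.088, 0.042, 0.015, 0, 0, -13.9], [-0.117, 0.056, 0.02, 0, 0, -18.5], [-0.146, 0.07, 0.026, 0, 0, -23.1], [-0.175, 0.084, 0.031, 0, 0, -27.8], [-0.205, 0.098, 0.036, 0, 0, -32.4], [-0.205, 0.098, 0.036, 0, 0, -32.4]]
  fingers: 0.08

```text
time_s: 14.53
position: [0.5407, 0.0784, 0.1456]
tcp_rot: [[-0.34, 0.941, -0.002], [0.941, 0.34, -0.002], [-0.001, -0.002, -1.0]]
force: [0.2, 0.7, 0.8]
opening: 0.922
grasp_force: 0.0
```

Call:
play_rows:
  motion:
    - [[0, 0, 0, 0, 0, 0], [0, 0, 0, 0, 0, 0], [0, 0, 0, 0, 0, 0]]

```text
time_s: 14.78
position: [0.5389, 0.0846, 0.1471]
tcp_rot: [[-0.343, 0.939, -0.001], [0.939, 0.343, 0.0], [0.001, -0.001, -1.0]]
force: [0.3, -0.5, 0.1]
opening: 0.921
grasp_force: 0.0
```

```bash
python3 - <<'E'
from plan import *
from h import *
s=state()
w=imaging.capture("wrist"); im=w["frame"][:,:,::-1].copy()
for n,p in (("tin",(.5405,.0845)),("shaker",(.434,.0165)),("glass",(.638,.13))):
    for r,z in(H[n][0],H[n][-1]):
        cv2.polylines(im,[np.round(fish(w,np.c_[p[0]+r/2000*np.cos(a),p[1]+r/2000*np.sin(a),0*a+z/1000])).astype(np.int32)],True,(255,255,0),1)
cv2.imwrite("pics/w6.png",im)
plan(s,[(.5405,.0845,.11,110),(.5405,.0845,.044,110)],dmax=.034)
E
```

```text
t 14.7833 pos [0.5389 0.0846 0.1471] yaw 110.04 zz -1.0 q [ -2.8  31.6  98.5   0.   50.  -22.9] F [ 0.3 -0.5  0.1] open 80.1 grip 0.0
[[[0,0.001,0.019,0,0,0],[-0.001,0.001,0.037,0,0,0],[-0.001,0.001,0.07,0,0,0],[-0.001,0.001,0.103,0,0,0]]]
end [0.5402, 0.084, 0.0441, 110.0403]
```

View pics/w6.png

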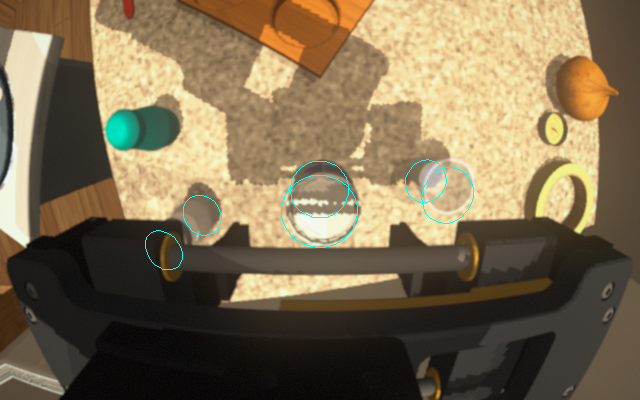

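Call:
play_rows:
  motion:
    - [[0.001, 0.001, 0.019, 0, 0, 0], [0.001, 0.001, 0.037, 0, 0, 0], [0.001, 0.001, 0.07, 0, 0, 0], [0.001, 0.001, 0.103, 0, 0, 0], [0.001, 0.001, 0.103, 0, 0, 0], [0.001, 0.001, 0.103, 0, 0, 0]]

```text
time_s: 15.33
position: [0.5385, 0.086, 0.0433]
tcp_rot: [[-0.344, 0.939, -0.005], [0.939, 0.344, 0.0], [0.002, -0.004, -1.0]]
force: [0.4, -0.8, -0.1]
opening: 0.919
grasp_force: 0.0
```

Call:
play_rows:
  motion:
    - [[0, 0, 0, 0, 0, 0], [0, 0, 0, 0, 0, 0], [0, 0, 0, 0, 0, 0], [0, 0, 0, 0, 0, 0], [0, 0, 0, 0, 0, 0], [0, 0, 0, 0, 0, 0], [0, 0, 0, 0, 0, 0]]
  fingers: 0.03

```text
time_s: 15.92
position: [0.5414, 0.0849, 0.0462]
tcp_rot: [[-0.342, 0.94, 0.003], [0.94, 0.342, 0.0], [-0.001, 0.003, -1.0]]
force: [0.6, 1.0, 7.0]
opening: 0.65
grasp_force: 30.0
```

```bash
python3 - <<'E'
from plan import *
s=state()
plan(s,[(s[0],s[1],.11,110),(.45,.15,.16,100),(.3842,.25,.15,77.6),(.3842,.25,.15,77.6)],dmax=.034)
E
```

```text
t 15.9167 pos [0.5414 0.0849 0.0462] yaw 109.99 zz -1.0 q [ -2.8  41.4 101.3   0.   37.2 -22.8] F [0.6 1.  7. ] open 56.6 grip 30.0
[[[0,0,-0.032,0,0,0],[0,0,-0.064,0,0,0],[0.023,-0.016,-0.076,0,0,2.5],[0.046,-0.032,-0.089,0,0,5],[0.069,-0.048,-0.101,0,0,7.5],[0.092,-0.064,-0.114,0,0,10],[0.122,-0.071,-0.111,0,0,15.6],[0.151,-0.077,-0.109,0,0,21.2]]]
[[[0.024,-0.017,0.003,0,0,5.6],[0.049,-0.034,0.005,0,0,11.2],[0.049,-0.034,0.005,0,0,11.2]]]
end [0.3845, 0.2501, 0.1502, 77.5925]
```

Call:
play_rows:
  motion:
    - [[0, 0, -0.032, 0, 0, 0], [0, 0, -0.064, 0, 0, 0], [0.023, -0.016, -0.076, 0, 0, 2.5], [0.046, -0.032, -0.089, 0, 0, 5], [0.069, -0.048, -0.101, 0, 0, 7.5], [0.092, -0.064, -0.114, 0, 0, 10], [0.122, -0.071, -0.111, 0, 0, 15.6], [0.151, -0.077, -0.109, 0, 0, 21.2]]

```text
time_s: 16.58
position: [0.415, 0.2009, 0.1546]
tcp_rot: [[0.027, 1.0, 0.001], [1.0, -0.027, 0.0], [0.0, 0.001, -1.0]]
force: [0.1, 0.1, -0.9]
opening: 0.651
grasp_force: 30.0
```

Call:
play_rows:
  motion:
    - [[0.024, -0.017, 0.003, 0, 0, 5.6], [0.049, -0.034, 0.005, 0, 0, 11.2], [0.049, -0.034, 0.005, 0, 0, 11.2], [0.049, -0.034, 0.005, 0, 0, 11.2], [0.049, -0.034, 0.005, 0, 0, 11.2]]

```text
time_s: 17.0
position: [0.3835, 0.25, 0.1488]
tcp_rot: [[0.213, 0.977, 0.001], [0.977, -0.213, -0.0], [0.0, 0.001, -1.0]]
force: [0.5, 0.3, -1.4]
opening: 0.652
grasp_force: 30.0
```

```bash
python3 - <<'E'
from plan import *
from h import *
s=state()
w=imaging.capture("wrist"); C=-w["R"].T@w["t"]; print("cam in tool",Rm(s[3]).T@(C-np.array(s[:3])))
d=imaging.capture("side")
cv2.imwrite("pics/s7.png",d["frame"][60:310,180:500,::-1].repeat(2,0).repeat(2,1))
plan(s,[(.3842,.25,.15,77.6)])
E
```

```text
t 17.0 pos [0.3835 0.25   0.1488] yaw 77.7 zz -1.0 q [ 19.1  26.3 110.7  -0.   43.   31.4] F [ 0.5  0.3 -1.4] open 56.8 grip 30.0
cam in tool [ 0.0701494   0.00035494 -0.1455129 ]
[[[0,0.001,-0.001,0,0,0.1]]]
end [0.3845, 0.2498, 0.1498, 77.6048]
```

View pics/s7.png

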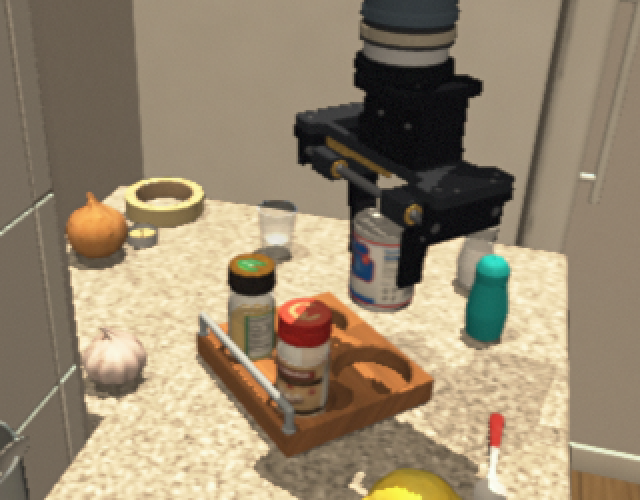

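Call:
play_rows:
  motion:
    - [[-0.002, 0.001, 0.03, 0, 0, 0], [-0.002, 0.001, 0.06, 0, 0, 0], [-0.002, 0.001, 0.075, 0, 0, 0], [-0.002, 0.001, 0.085, 0, 0, 0], [-0.002, 0.001, 0.093, 0, 0, 0], [-0.002, 0.001, 0.098, 0, 0, 0], [-0.002, 0.001, 0.098, 0, 0, 0], [-0.002, 0.001, 0.098, 0, 0, 0]]

```text
time_s: 17.77
position: [0.3847, 0.2476, 0.0509]
tcp_rot: [[0.216, 0.976, 0.001], [0.976, -0.216, 0.0], [0.001, 0.001, -1.0]]
force: [0.8, -0.5, -1.7]
opening: 0.655
grasp_force: 30.0
```

```bash
python3 - <<'E'
from plan import *
s=state()
E
```

```text
t 17.7667 pos [0.3847 0.2476 0.0509] yaw 77.55 zz -1.0 q [ 18.7  37.8 114.2  -0.   27.9  31.2] F [ 0.8 -0.5 -1.7] open 57.0 grip 30.0
```

Call:
play_rows:
  motion:
    - [[0, 0, 0.001, 0, 0, 0], [0, 0, 0.001, 0, 0, 0], [0, 0, 0.001, 0, 0, 0]]

```text
time_s: 18.02
position: [0.3847, 0.2478, 0.0505]
tcp_rot: [[0.215, 0.977, 0.002], [0.977, -0.215, 0.0], [0.001, 0.002, -1.0]]
force: [-0.3, -1.1, 5.0]
opening: 0.653
grasp_force: 30.0
```

Call:
play_rows:
  motion:
    - [[0, 0, 0, 0, 0, 0], [0, 0, 0, 0, 0, 0], [0, 0, 0, 0, 0, 0], [0, 0, 0, 0, 0, 0]]
  fingers: 0.073

```text
time_s: 18.35
position: [0.3839, 0.2479, 0.0496]
tcp_rot: [[0.215, 0.977, 0.0], [0.977, -0.215, 0.0], [0.0, 0.0, -1.0]]
force: [0.1, -0.2, 0.7]
opening: 0.815
grasp_force: 0.0
```

Call:
play_rows:
  motion:
    - [[0, 0, -0.015, 0, 0, 0], [0, 0, -0.035, 0, 0, 0], [0, 0, -0.07, 0, 0, 0], [0, 0, -0.105, 0, 0, 0], [0, 0, -0.13, 0, 0, 0], [0, 0, -0.13, 0, 0, 0], [0, 0, -0.13, 0, 0, 0]]

```text
time_s: 18.93
position: [0.3845, 0.2483, 0.1808]
tcp_rot: [[0.214, 0.977, 0.004], [0.977, -0.214, 0.001], [0.002, 0.003, -1.0]]
force: [-0.2, 0.6, -1.4]
opening: 0.838
grasp_force: 0.0
```

```bash
python3 - <<'E'
from plan import *
s=state()
from h import *
d=imaging.capture("side");imaging.capture("top")
for c in("side","top"):
  for n in("tin","shaker"): print(c,n,[(np.round(r["at"],3).tolist(),round(r["confidence"],2)) for r in finder.recognise(c,n)][:3])
cv2.imwrite("pics/s8.png",np.hstack([d["frame"][170:300,260:400,::-1].repeat(3,0).repeat(3,1),d["frame"][150:280,380:480,::-1].repeat(3,0).repeat(3,1)]))
plan(s,[(.43,.11,.185,110),(.434,.0175,.16,119.8),(.434,.0175,.16,119.8)],dmax=.034)
E
```

```text
t 18.9333 pos [0.3845 0.2483 0.1808] yaw 77.62 zz -1.0 q [ 18.8  22.8 109.2   0.   47.8  31.2] F [-0.2  0.6 -1.4] open 72.9 grip 0.0
side tin [([0.374, 0.264, 0.059], 0.79)]
side shaker [([0.365, 0.103, 0.051], 0.71), ([0.393, 0.333, 0.022], 0.68), ([0.431, 0.033, 0.059], 0.57)]
top tin []
top shaker [([0.434, 0.028, 0.083], 0.94), ([0.366, 0.101, 0.079], 0.83)]
[[[-0.025,0.015,-0.001,0,0,-6.5],[-0.05,0.03,-0.002,0,0,-13],[-0.075,0.044,-0.003,0,0,-19.4],[-0.1,0.059,-0.003,0,0,-25.9],[-0.125,0.074,-0.004,0,0,-32.4],[-0.155,0.082,0.004,0,0,-35.6],[-0.185,0.09,0.012,0,0,-38.9],[-0.215,0.098,0.021,0,0,-42.2]]]
[[[0,0,0,0,0,0]]]
end [0.4341, 0.0173, 0.1598, 119.8192]
```

View pics/s8.png

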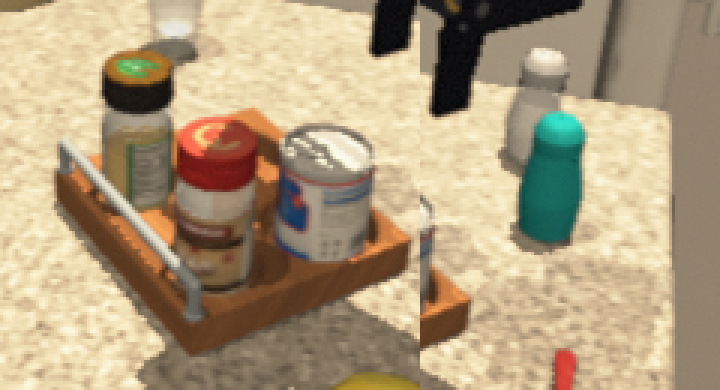

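Call:
play_rows:
  motion:
    - [[-0.025, 0.015, -0.001, 0, 0, -6.5], [-0.05, 0.03, -0.002, 0, 0, -13], [-0.075, 0.044, -0.003, 0, 0, -19.4], [-0.1, 0.059, -0.003, 0, 0, -25.9], [-0.125, 0.074, -0.004, 0, 0, -32.4], [-0.155, 0.082, 0.004, 0, 0, -35.6], [-0.185, 0.09, 0.012, 0, 0, -38.9], [-0.215, 0.098, 0.021, 0, 0, -42.2]]

```text
time_s: 19.9
position: [0.4332, 0.0155, 0.1577]
tcp_rot: [[-0.5, 0.866, -0.001], [0.866, 0.5, 0.0], [0.001, -0.001, -1.0]]
force: [0.6, 0.1, -0.4]
opening: 0.84
grasp_force: 0.0
```

Call:
play_rows:
  motion:
    - [[0, 0, 0, 0, 0, 0], [0, 0, 0, 0, 0, 0], [0, 0, 0, 0, 0, 0]]

```text
time_s: 20.15
position: [0.4328, 0.0171, 0.158]
tcp_rot: [[-0.496, 0.868, -0.002], [0.868, 0.496, 0.001], [0.002, -0.001, -1.0]]
force: [0.1, 0.9, -0.6]
opening: 0.842
grasp_force: 0.0
```

```bash
python3 - <<'E'
from plan import *
from h import *
s=state()
w=imaging.capture("wrist"); im=w["frame"][:,:,::-1].copy()
print([(np.round(r["at"],3).tolist(),round(r["confidence"],2)) for r in finder.recognise("wrist","shaker")])
p=(.434,.0175)
for r,z in((44,0),(44,30),(34,90)):
    cv2.polylines(im,[np.round(fish(w,np.c_[p[0]+r/2000*np.cos(a),p[1]+r/2000*np.sin(a),0*a+z/1000])*16).astype(np.int32)],True,(255,255,0),1,cv2.LINE_AA,4)
cv2.imwrite("pics/w9.png",im[120:280,220:420].repeat(3,0).repeat(3,1))
plan(s,[(.434,.0175,.045,119.8)],dmax=.034)
E
```

```text
t 20.15 pos [0.4328 0.0171 0.158 ] yaw 119.72 zz -1.0 q [-12.6  23.9 113.5   0.   42.7 -42.3] F [ 0.1  0.9 -0.6] open 73.2 grip 0.0
[([0.431, 0.025, 0.082], 0.93), ([0.37, 0.088, 0.086], 0.93)]
[[[0,0,0.028,0,0,0],[0,0.001,0.056,0,0,0],[0,0.001,0.085,0,0,-0.1],[0,0.001,0.113,0,0,-0.1]]]
end [0.4337, 0.0176, 0.045, 119.8195]
```

View pics/w9.png

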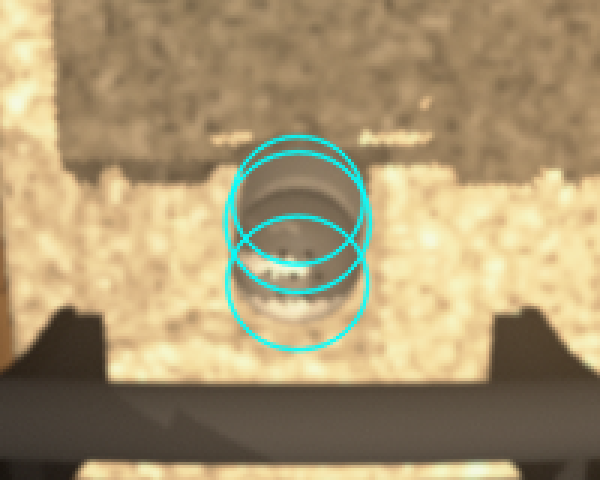

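```bash
python3 - <<'E'
from plan import *
plan(state(),[(.4315,.0218,.12,119.8),(.4315,.0218,.045,119.8)],dmax=.03)
E
```

```text
t 20.25 pos [0.433  0.0179 0.1584] yaw 119.86 zz -1.0 q [-12.5  23.8 113.5   0.   42.7 -42.4] F [ 0.   0.3 -0.2] open 72.6 grip 0.0
[[[0.002,0,0.019,0,0,0],[0.004,0.001,0.038,0,0,0.1],[0.004,0.001,0.063,0,0,0.1],[0.004,0.001,0.088,0,0,0.1],[0.004,0.001,0.113,0,0,0.1]]]
end [0.4319, 0.0219, 0.0454, 119.7643]
```

Call:
play_rows:
  motion:
    - [[0.002, 0, 0.019, 0, 0, 0], [0.004, 0.001, 0.038, 0, 0, 0], [0.004, 0.001, 0.063, 0, 0, 0], [0.004, 0.001, 0.088, 0, 0, 0], [0.004, 0.001, 0.113, 0, 0, 0], [0.004, 0.001, 0.113, 0, 0, 0], [0.004, 0.001, 0.113, 0, 0, 0]]

```text
time_s: 20.83
position: [0.4313, 0.022, 0.045]
tcp_rot: [[-0.499, 0.867, -0.003], [0.867, 0.499, 0.001], [0.002, -0.002, -1.0]]
force: [0.1, 0.5, -0.7]
opening: 0.842
grasp_force: 0.0
```

Call:
play_rows:
  motion:
    - [[0, 0, 0, 0, 0, 0], [0, 0, 0, 0, 0, 0], [0, 0, 0, 0, 0, 0], [0, 0, 0, 0, 0, 0], [0, 0, 0, 0, 0, 0], [0, 0, 0, 0, 0, 0], [0, 0, 0, 0, 0, 0]]
  fingers: 0.02

```text
time_s: 21.42
position: [0.4323, 0.0207, 0.0461]
tcp_rot: [[-0.497, 0.868, 0.001], [0.868, 0.497, -0.0], [-0.001, 0.0, -1.0]]
force: [-1.5, -2.1, 6.6]
opening: 0.467
grasp_force: 30.1
```

```bash
python3 - <<'E'
from plan import *
s=state()
plan(s,[(s[0],s[1],.145,119.8),(.45,.14,.155,95),(.4721,.2307,.15,77.6),(.4721,.2307,.15,77.6)],dmax=.036)
E
```

```text
t 21.4167 pos [0.4323 0.0207 0.0461] yaw 119.81 zz -1.0 q [-12.1  37.8 117.8  -0.   24.3 -41.9] F [-1.5 -2.1  6.6] open 40.7 grip 30.1
[[[0,0,-0.033,0,0,0],[0,0,-0.066,0,0,0],[0,0,-0.099,0,0,0],[0.024,0.019,-0.101,0,0,6.2],[0.047,0.037,-0.104,0,0,12.4],[0.071,0.056,-0.106,0,0,18.6],[0.095,0.075,-0.109,0,0,24.8],[0.117,0.096,-0.107,0,0,30.6]]]
[[[0.031,0.007,0.001,0,0,5.8],[0.061,0.014,0.003,0,0,11.6],[0.061,0.014,0.003,0,0,11.6]]]
end [0.4722, 0.2307, 0.1501, 77.6082]
```

Call:
play_rows:
  motion:
    - [[0, 0, -0.015, 0, 0, 0], [0, 0, -0.035, 0, 0, 0], [0, 0, -0.06, 0, 0, 0], [0, 0, -0.09, 0, 0, 0], [0.012, 0.01, -0.1, 0, 0, 4], [0.036, 0.028, -0.103, 0, 0, 10], [0.06, 0.047, -0.105, 0, 0, 16], [0.084, 0.066, -0.108, 0, 0, 22]]

```text
time_s: 22.08
position: [0.4475, 0.1274, 0.1539]
tcp_rot: [[-0.129, 0.992, -0.0], [0.992, 0.129, 0.0], [0.0, -0.0, -1.0]]
force: [0.8, -0.0, -1.9]
opening: 0.467
grasp_force: 29.9
```

Call:
play_rows:
  motion:
    - [[0, 0, 0, 0, 0, 0], [0, 0, 0, 0, 0, 0]]

```text
time_s: 22.25
position: [0.4474, 0.1278, 0.1536]
tcp_rot: [[-0.14, 0.99, 0.0], [0.99, 0.14, -0.0], [-0.0, 0.0, -1.0]]
force: [-0.2, -0.8, -1.1]
opening: 0.469
grasp_force: 29.9
```

```bash
python3 - <<'E'
from plan import *
from h import *
s=state()
d=imaging.capture("side")
cv2.imwrite("pics/s10.png",d["frame"][80:280,260:480,::-1].repeat(3,0).repeat(3,1))
plan(s,[(.45,.14,.155,95),(.4721,.2307,.15,77.6),(.4721,.2307,.15,77.6)],dmax=.034)
E
```

```text
t 22.25 pos [0.4474 0.1278 0.1536] yaw 98.06 zz -1.0 q [  2.1  26.2 109.4  -0.   44.4  -5.9] F [-0.2 -0.8 -1.1] open 40.8 grip 29.9
[[[0.012,0.004,-0.001,0,0,3.1],[0.041,0.016,0,0,0,8.9],[0.07,0.027,0.002,0,0,14.7],[0.098,0.039,0.004,0,0,20.5],[0.098,0.039,0.004,0,0,20.5]]]
end [0.4723, 0.2303, 0.1496, 77.5593]
```

View pics/s10.png

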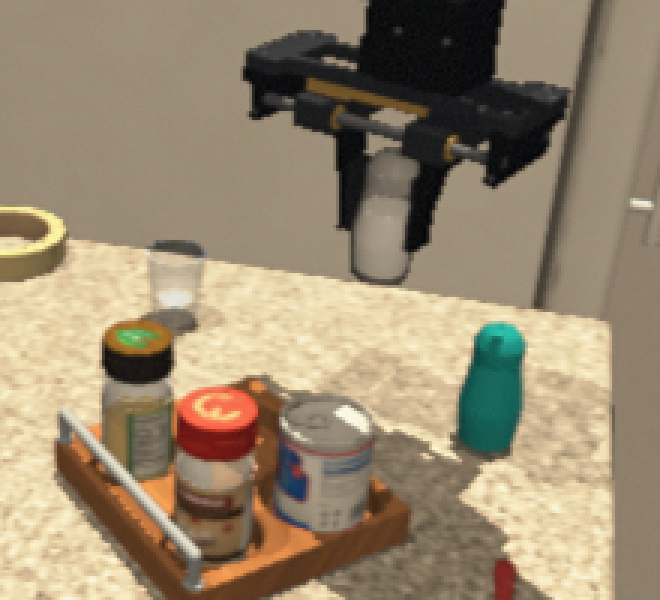

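```bash
python3 - <<'E'
from plan import *
from h import *
d=imaging.capture("side")
o=[k["pixels"] for k in finder.outline_of("side","shaker")]
for m in o:
    q=np.argwhere(m); print(q.min(0),q.max(0), "bottom rows mean col",q[(q[:,0]>q[:,0].max()-10)][:,1].min(),q[(q[:,0]>q[:,0].max()-10)][:,1].max())
z=.108
for off in(-.006,-.003,0,.003,.006):
    p=np.array([.4474,.1278])+off*np.array([-.14,.99])
    P=np.vstack([np.c_[p[0]+.022*np.cos(a),p[1]+.022*np.sin(a),0*a+z+h] for h in(0,.03)])
    b=proj(d,P); print(off,b.min(0).round(1),b.max(0).round(1))
E
```

```text
[129 378] [174 398] bottom rows mean col 378 396
[187 413] [230 435] bottom rows mean col 413 432
[206 278] [288 397] bottom rows mean col 315 347
-0.006 [375.3 152.1] [398.9 175.2]
-0.003 [374.5 152.6] [398.2 175.8]
0 [373.7 153. ] [397.5 176.3]
0.003 [372.9 153.5] [396.7 176.8]
0.006 [372.1 154. ] [396.  177.4]
```

Call:
play_rows:
  motion:
    - [[0.012, 0.004, -0.001, 0, 0, 3.1], [0.041, 0.016, 0, 0, 0, 8.9], [0.07, 0.027, 0.002, 0, 0, 14.7], [0.101, 0.039, 0.004, 0, 0, 20.5], [0.101, 0.039, 0.004, 0, 0, 20.5], [0.101, 0.039, 0.004, 0, 0, 20.5]]

```text
time_s: 22.9
position: [0.4728, 0.2319, 0.149]
tcp_rot: [[0.218, 0.976, -0.001], [0.976, -0.218, -0.0], [-0.001, -0.001, -1.0]]
force: [-1.2, -0.1, -1.2]
opening: 0.461
grasp_force: 29.9
```

```bash
python3 - <<'E'
from plan import *
s=state()
plan(s,[(.4727,.2336,s[2],77.6),(.4727,.2336,.0515,77.6)],dmax=.02)
E
```

```text
t 22.9 pos [0.4728 0.2319 0.149 ] yaw 77.43 zz -1.0 q [ 14.   30.3 101.1  -0.   48.7  26.6] F [-1.2 -0.1 -1.2] open 40.1 grip 29.9
[[[0.002,0,0,0,0,-0.2],[0.002,0,0.02,0,0,-0.2],[0.002,0,0.039,0,0,-0.2],[0.002,0,0.059,0,0,-0.2],[0.002,0,0.078,0,0,-0.2],[0.002,0,0.098,0,0,-0.2]]]
end [0.4732, 0.2339, 0.051, 77.6329]
```

Call:
play_rows:
  motion:
    - [[0.001, 0, 0.02, 0, 0, 0], [0.001, 0, 0.04, 0, 0, 0], [0.001, 0, 0.06, 0, 0, 0], [0.001, 0, 0.075, 0, 0, 0], [0.001, 0, 0.087, 0, 0, 0], [0.001, 0, 0.096, 0, 0, 0], [0.001, 0, 0.096, 0, 0, 0], [0.001, 0, 0.096, 0, 0, 0]]

```text
time_s: 23.57
position: [0.4726, 0.2317, 0.0534]
tcp_rot: [[0.221, 0.975, -0.001], [0.975, -0.221, -0.0], [-0.001, -0.001, -1.0]]
force: [0.2, -0.2, -1.8]
opening: 0.468
grasp_force: 29.9
```

```bash
python3 - <<'E'
from plan import *
s=state()
E
```

```text
t 23.5667 pos [0.4726 0.2317 0.0534] yaw 77.24 zz -1.0 q [ 14.   39.8 104.1  -0.   36.1  26.7] F [ 0.2 -0.2 -1.8] open 40.7 grip 29.9
```

Lower a little further, to contact.

Call:
play_rows:
  motion:
    - [[0, 0, 0.001, 0, 0, 0], [0, 0, 0.002, 0, 0, 0], [0, 0, 0.003, 0, 0, 0], [0, 0, 0.003, 0, 0, 0]]

```text
time_s: 23.9
position: [0.4733, 0.233, 0.0512]
tcp_rot: [[0.219, 0.976, 0.001], [0.976, -0.219, 0.0], [0.001, 0.001, -1.0]]
force: [-0.1, -0.2, 1.0]
opening: 0.466
grasp_force: 30.0
```

Call:
play_rows:
  motion:
    - [[0, 0, 0, 0, 0, 0], [0, 0, 0, 0, 0, 0], [0, 0, 0, 0, 0, 0], [0, 0, 0, 0, 0, 0]]
  fingers: 0.062

```text
time_s: 24.23
position: [0.4728, 0.233, 0.0506]
tcp_rot: [[0.22, 0.976, -0.0], [0.976, -0.22, 0.0], [0.0, -0.0, -1.0]]
force: [0.7, -0.1, -0.3]
opening: 0.67
grasp_force: 0.0
```

Call:
play_rows:
  motion:
    - [[0, 0, -0.015, 0, 0, 0], [0, 0, -0.035, 0, 0, 0], [0, 0, -0.07, 0, 0, 0], [0, 0, -0.105, 0, 0, 0], [-0.02, 0, -0.14, 0, 0, 0], [-0.05, 0, -0.16, 0, 0, 0], [-0.08, 0, -0.16, 0, 0, 0], [-0.08, 0, -0.16, 0, 0, 0]]

```text
time_s: 24.9
position: [0.4543, 0.1517, 0.212]
tcp_rot: [[0.222, 0.975, 0.001], [0.975, -0.222, -0.002], [-0.002, 0.001, -1.0]]
force: [-0.7, 0.5, -0.1]
opening: 0.713
grasp_force: 0.0
```

```bash
python3 - <<'E'
from plan import *
from h import *
s=state()
d=imaging.capture("side");t=imaging.capture("top")
cv2.imwrite("pics/f.png",np.hstack([d["frame"][130:290,225:425,::-1].repeat(2,0).repeat(2,1),t["frame"][110:270,210:410,::-1].repeat(2,0).repeat(2,1)]))
E
```

```text
t 24.9 pos [0.4543 0.1517 0.212 ] yaw 77.17 zz -1.0 q [ 5.100e+00  2.140e+01  1.043e+02 -1.000e-01  5.420e+01  1.800e+01] F [-0.7  0.5 -0.1] open 62.0 grip 0.0
```

View pics/f.png

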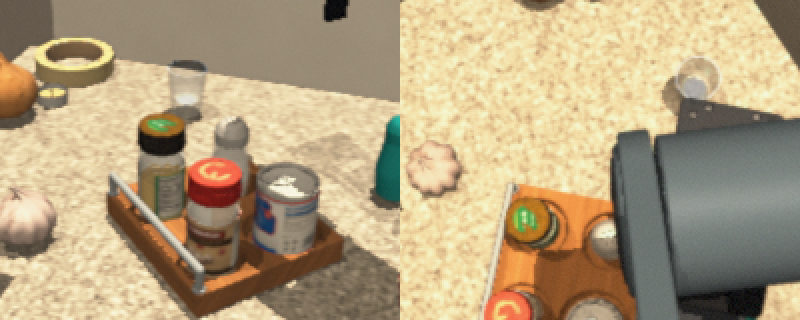

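```bash
python3 - <<'E'
from h import *
d=imaging.capture("side")
for n,p,r,h in(("jar_a",(.4005,.3243),.0225,.106),("jar_b",(.4884,.305),.022,.105),("tin",(.3842,.249),.0285,.072),("shaker",(.4721,.2305),.012,.09)):
    f=lambda z:proj(d,np.c_[p[0]+r*np.cos(a),p[1]+r*np.sin(a),0*a+z])
    b=f(h+.005); e=f(h+.024)
    print(n,"seated top row",b[:,1].min().round(1),"on rim",e[:,1].min().round(1),"cols",b[:,0].min().round(),b[:,0].max().round())
    for k in finder.outline_of("side",n): q=np.argwhere(k["pixels"]); print("   ",q.min(0),q.max(0))
E
```

```text
jar_a seated top row 207.5 on rim 197.9 cols 318.0 346.0
    [209 318] [267 345]
    [186 293] [239 318]
jar_b seated top row 185.5 on rim 176.5 cols 293.0 318.0
    [209 318] [267 345]
    [186 293] [239 318]
tin seated top row 210.6 on rim 201.8 cols 352.0 384.0
    [211 352] [256 386]
shaker seated top row 185.6 on rim 177.0 cols 334.0 346.0
    [188 331] [226 350]
    [187 413] [230 435]
```

All four are fully seated; handing in.

```bash
python3 -c "
from rig import bot
print(bot.hand_in())"
```

```text
the job is handed in; nothing more can be done
None
```

Both spice jars, then the tin, then the salt shaker are upright and fully down in their wells, checked in the side camera; the glass and garlic were not touched, and I handed the job in at about 25 s of the 112 s allowed.

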